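# Close the refilled sachet box and clip its label on the shelf lip

## Robot

A 7-joint arm with a two-finger parallel gripper is mounted at the origin on the work surface. World frame = base frame: x ahead of the robot, y to its left, z up, the work surface at z = 0. Lengths are in m, angles in rad, forces in N, time in s.
With the tool pointing down it reaches from about 0.35 to 0.9 m from the base axis. Payload 8.1 kg.
Tool frame: the origin (TCP) lies midway between the tips of the shut fingers; the grasp point (between the pads) lies 19 mm behind it; z points along the fingers, y is the line along which they close (so a half turn about z gives the same grasp; the last joint's range is limited). The gripper opens to 92 mm and grips with 3 to 60 N. Pads are 19 mm wide; open, the fingers measure 130 mm over their backs; the gripper's body (75 mm by 190 mm) begins 47 mm behind the grasp point.
Start: joints at [-1.311, 0.434, 0.025, 1.573, -0.012, 1.134, -0.075], TCP at [0.222, 0.584, 0.227] pointing down, gripper open.
Joint ranges: [-2.62, 2.62], [-0.44, 2.09], [-1.27, 1.32], [0.08, 2.57], [-1.32, 4.46], [0.12, 2], [-2.74, 2.74]. Speed limits (rad/s): [2.22, 2.22, 3.01, 3.01, 3.14, 3.14, 3.14].

## Interface

Orientations are given as a rotation vector (axis times angle).
In Python, from cell import arm gives the robot as it stands.
- The arm moves only by the tool carry_out, never from a script. Its arguments are lists of equal length, an entry for each row: "claw": the finger opening in cm, from 0 to 9.18; "delta_pos": the shift along the tool's x, y, z in cm, a list of three; "angular": the turn, a rotation vector about the tool's x, y, z in rad, a list of three. In form: {"claw": [claw, ...], "delta_pos": [[dx, dy, dz], ...], "angular": [[ax, ay, az], ...]}. A call has 1 to 20 rows; each row shifts and turns the commanded pose from where the row before left it, along the tool's axes as they then stand; what a row does not reach is not made up. A row lasts 1/10 s, in which the tool goes at most 50 mm and 8.59 degrees, less where a joint would pass 70% of its speed; a pose out of reach is approached as far as the arm can. A call with a gripper value outside its range is refused whole. The fingers move at their own pace and stop on an object; "force" is the grip in N (left out, the last holds). Time passes only in rows, so rows that do not move let the fingers close. It gives the time, the measured TCP pose, the force, the opening and the grip force at its end, in the units of the state.
- arm.observe(): the state, without advancing time (a new reading comes with each control period).
- arm.get_image(name): name is "scene" or "top"; returns a dict with "frame" (420x560x3 uint8, red, green, blue), "mtx" (3x3 intrinsics, pixels), "dist" ([k1, k2, p1, p2, k3] as OpenCV has them; the pictures are not rectified), "T" (4x4, takes a point from camera to world coordinates). Camera axes: x right, y down, z forward; pixel columns grow to the right and rows downward; lengths in m; the calibration is good to about 2 mm. A picture is of the moment at which its call begins. There is no depth.
- arm.sign_off(): hands the job in; it is judged then, once.
Trained networks look in a picture, given as the dict that the camera call returned (one of the last four; its "shot" number tells which), for a name from the list of things; names that differ only in an ending like _2 or _b are one class to them, and where a whole thing is asked for, a point or a joint stands for the part that bears it (a point fixed in the world has none). Each returns a list of dicts, best first, with "conf" (0 to 1); they miss things now and then, are a little off and sometimes report something else, mostly with a low value. They report only what shows in the picture. A call takes as long as a camera call. They do not tell look-alikes from the thing itself.
- arm.look_for(label, picture): "centre" ([column, row] as shares, 0 to 1, of the picture: columns of its width, rows of its height, amid what is visible of it).
- arm.trace(label, picture): "region" (420x560 bool, what is visible of it) and "centre" ([column, row] as shares, 0 to 1, of the picture: columns of its width, rows of its height, amid what is visible of it).
- arm.place_of(label, picture): "centre" ([column, row] as shares, 0 to 1, of the picture: columns of its width, rows of its height: a listed point, or the origin of a listed thing).
The state is a dict: "clock": time; "joints": joint angles; "dq": joint speeds; "joint_efforts": joint torques, N m; "position": TCP position; "ee_rot": TCP orientation; "force": force on the tool from outside, world axes, zero at the start; "ft_torque": the same for the moment, N m; "width": opening from 0.0 (shut) to 1.0 (fully open); "gripper_force": force on a finger pad.
Only numpy, scipy, OpenCV 4.12 (cv2) and the standard library are available. Lean on these libraries where they do the work, as an engineer would, in place of code of your own. Each camera call takes 0.05 s, during which the arm holds its last target. There are 200 camera calls.

## Task

One of the two sachet boxes on the little white counter shelf has just been refilled and still stands open: swing its lid right down so that the tab drops behind the box's front rim. Then take the loose label holder from the counter and push it down onto the shelf's front lip, in front of the middle of that box and with its card facing out, until the sprung tongue has snapped in behind the lip and the holder sits fully home; finish there, still holding it and pressing it down firmly as with a thumb, because the sticky strip under its bridge needs the pressure to take. Leave the other box's label, the steel cup, the soap bottle and the utensil caddy where they stand.

Things in the scene. Friction and masses are not known exactly. Their poses are not given: they have to be found in the camera images.
- rack: White steel counter shelf, fixed, 300 mm long (y), 185 mm deep (x), plate top 55 mm above the counter. Upturned lip along its front edge: 3 mm plate with a rolled top edge 7 mm thick, top 85 mm above the counter. Origin on the counter under the middle of the lip; x points to the back of the shelf, y along the lip, z up.
- box_a: The refilled, open sachet box, fixed on the shelf, clear plastic, green sachets, 120 (x) by 116 (y) by 70 mm tall, walls 4 mm. Origin under its centre on the shelf plate; axes as the shelf's. Its front wall stands 45 mm behind the lip. It is the left or the right one of two boxes, 130 mm apart along the lip.
- lid (a joint): Angle of box_a's lid: 0 = flat shut with its tab behind the front rim, 1.57 = upright, largest 1.9; starts open at 1.2 to 1.6. The hinge is stiff, so the lid stays at any angle; it takes about 1 to 2 N at the front edge to move it.
- lid_hinge (a point): Middle of the lid's hinge line: far top edge of box_a, 70 mm above its foot. The line runs along box_a's y.
- lid_edge (a point): Middle of the lid's front edge, on its outer (upper) face. The lid is a white plate 4 mm thick with a blue panel, 120 mm from hinge to edge and 116 mm wide; a 50 mm wide thumb edge juts 11 mm further, and a tab 14 mm long hangs from the inner face close to the edge.
- label_spot (a point): Where the label belongs: on the very top of the shelf lip, in front of the middle of box_a; axes as the shelf's (x to the back, y along the lip, z up).
- holder: Loose white label holder, about 50 g, standing on the counter left of the shelf. Card pocket on top: 56 mm wide (y), 9 mm thick (x), 30 to 70 mm above the origin; hold it there, best by its two ends. Below it a bridge, then two 26 mm legs: rigid apron in front (-x), yellow sprung tongue behind (+x). Origin on the ground midway between the legs; the card with its green stripe faces -x.
- holder_seat (a point): Middle of the underside of the holder's bridge, 26 mm above its origin; meets label_spot when home. The legs' mouth is 17 mm wide at the feet; 13 to 15 mm below the bridge the tongue's nose leaves a gap of 5.4 mm, so it must be pushed over the 7 mm lip edge (about 5 to 20 N); past it the bridge drops onto the lip.
- holder_card (a point): On the holder, middle of the card's face (front, -x side), 50 mm above its origin.
- label_b: The other box's label holder, the same kind, loose but clipped on the lip in front of the middle of the other box; leave it. Origin as for holder.
- cup: Steel measuring cup, loose, 74 mm wide, 100 mm tall, right of the shelf; leave it. Origin under its centre.
- soap: White soap bottle with a pump, loose, 70 mm wide, 208 mm tall, right of the shelf; leave it. Origin under its centre.
- caddy: Pale blue utensil caddy, loose, 85 by 110 mm, 85 mm tall with utensils to 150 mm, behind and to the left; leave it. Origin under its centre.
Things that resemble listed ones, but are neither listed nor needed, are in the scene too. What is shaped like the holder but blue or brown is not meant.

How it is judged:
By the outcome, as a careful person would: the job done as asked, in the order asked, and still so for the second after the job is handed in, while the arm keeps its last pose, push and grip.
It also fails if it takes over 62 s, if anything falls off the work surface, if the arm or the gripper's body presses on something with over 40 N, if the wrist force passes 120 N, or if a joint passes its speed limit or range.

## Working session

There is one attempt and no reset: what is moved stays moved. The work goes in short steps, Python scripts to look and compute and a tool call to move; the robot and the scene stay as the last step left them, time stands still between calls to the robot, and variables do not carry over. Pictures are saved under pics/ and viewed, at most 10 in all, crops included, and the job is handed in when it is done.

Besides the shell and the picture viewer there is one more tool, called after "Emit:" in YAML: its name, and indented under it one key for each argument. carry_out: Moves the arm, as the interface text tells. Its arguments: {"type":"object","properties":{"claw":{"type":"array","items":{"type":"number"}},"delta_pos":{"type":"array","items":{"type":"array","items":{"type":"number"}}},"angular":{"type":"array","items":{"type":"array","items":{"type":"number"}}},"force":{"type":"number"}},"required":["claw","delta_pos","angular"]}

```bash
mkdir -p pics; ls; python3 - <<'E'
from cell import arm
import cv2,numpy as np
s=arm.observe(); print({k:np.round(v,3).tolist() for k,v in s.items()})
for n in("scene","top"):
    p=arm.get_image(n); cv2.imwrite(f"pics/{n}0.png",p["frame"][:,:,::-1])
    print(n,p["mtx"].tolist(),p["dist"],np.round(p["T"],3).tolist())
    for l in["rack","box_a","lid","lid_hinge","lid_edge","label_spot","holder","holder_seat","holder_card","label_b"]:
        print(l,[(np.round(np.array(d["centre"])*[560,420],1).tolist(),round(d["conf"],2)) for d in arm.place_of(l,p)][:5])
E
```

```text
pics
{'clock': 0.0, 'joints': [-1.311, 0.435, 0.025, 1.574, -0.012, 1.134, -0.075], 'dq': [0.0, 0.001, 0.0, -0.0, -0.002, -0.001, 0.0], 'joint_efforts': [0.0, -66.784, 0.986, -31.446, -0.06, 0.043, 0.0], 'position': [0.222, 0.584, 0.226], 'ee_rot': [-0.567, -3.09, 0.003], 'force': [0.171, 0.163, -0.194], 'ft_torque': [-0.036, -0.068, -0.048], 'gripper_force': 0.0, 'width': 0.998}
scene [[444.6612508711723, 0.0, 285.41912656540416], [0.0, 444.6612508711723, 213.72032347375477], [0.0, 0.0, 1.0]] [0.00127249 0.         0.         0.         0.        ] [[-0.445, 0.606, -0.659, 1.198], [0.895, 0.32, -0.311, 0.304], [0.022, -0.728, -0.685, 0.857], [0.0, 0.0, 0.0, 1.0]]
rack []
box_a [([226.7, 232.1], 0.6)]Traceback (most recent call last):
  File "<stdin>", line 8, in <module>
ValueError: it knows: box, caddy, cup, holder, holder_card, holder_seat, label, label_spot, lid_edge, lid_hinge, rack, soap
```

```bash
cat > h.py <<'E'
from cell import arm
import cv2,numpy as np
from scipy.spatial.transform import Rotation as R
def ray(p,px):
    u=cv2.undistortPoints(np.array([[px]],float),p["mtx"],np.array(p["dist"]))[0,0]
    T=np.array(p["T"]); return T[:3,3],T[:3,:3]@np.array([u[0],u[1],1])
def atz(p,px,z):
    o,d=ray(p,px); return o+d*(z-o[2])/d[2]
def tri(obs):
    A=np.zeros((3,3));b=np.zeros(3)
    for p,px in obs:
        o,d=ray(p,px);d=d/np.linalg.norm(d);M=np.eye(3)-np.outer(d,d);A+=M;b+=M@o
    return np.linalg.solve(A,b)
def proj(p,X):
    T=np.linalg.inv(np.array(p["T"])); rv=cv2.Rodrigues(T[:3,:3])[0]
    return cv2.projectPoints(np.atleast_2d(np.array(X,float)),rv,T[:3,3],p["mtx"],np.array(p["dist"]))[0][:,0]
def find(l,p):
    return [(np.array(d["centre"])*[560,420],d["conf"]) for d in arm.place_of(l,p)]
E
python3 - <<'E'
from h import *
for n in("scene","top"):
    p=arm.get_image(n); cv2.imwrite(f"pics/{n}0.png",p["frame"][:,:,::-1])
    if n=="top": print(n,p["mtx"].tolist(),p["dist"],np.round(p["T"],3).tolist())
    for l in["rack","box","lid_hinge","lid_edge","label_spot","holder","holder_seat","holder_card","label","cup","soap","caddy"]:
        print(l,[(np.round(c,1).tolist(),round(k,2)) for c,k in find(l,p)][:5])
E
```

```text
rack []
box [([227.4, 232.5], 0.59)]
lid_hinge [([215.1, 227.8], 0.9), ([120.1, 238.4], 0.25)]
lid_edge [([214.1, 179.8], 0.55)]
label_spot [([430.0, 272.8], 0.54)]
holder [([428.8, 282.5], 0.9), ([433.4, 259.1], 0.74), ([414.3, 301.1], 0.56)]
holder_seat [([434.6, 276.9], 0.93), ([436.3, 250.9], 0.71), ([212.8, 230.3], 0.7), ([416.8, 294.7], 0.68)]
holder_card [([439.3, 243.5], 0.78), ([436.2, 268.7], 0.6), ([419.7, 287.2], 0.6)]
label [([290.1, 216.2], 0.53)]
cup [([170.4, 191.9], 0.85), ([448.0, 368.3], 0.61)]
soap [([120.0, 235.4], 0.69)]
caddy [([444.1, 365.4], 0.62)]
top [[409.50321173027595, 0.0, 278.5517274739107], [0.0, 409.50321173027595, 218.52047825536548], [0.0, 0.0, 1.0]] [-0.09823454  0.          0.          0.          0.        ] [[0.014, -0.991, 0.133, 0.335], [-1.0, -0.012, 0.012, -0.029], [-0.01, -0.134, -0.991, 1.284], [0.0, 0.0, 0.0, 1.0]]
rack [([309.5, 236.0], 0.64)]
box [([327.6, 203.1], 0.83), ([308.4, 235.3], 0.65)]
lid_hinge []
lid_edge [([333.8, 178.4], 0.6)]
label_spot []
holder [([172.8, 218.9], 0.6), ([166.9, 239.4], 0.57), ([173.1, 265.2], 0.54)]
holder_seat [([165.7, 236.4], 0.64), ([170.5, 265.9], 0.62), ([173.1, 217.6], 0.6)]
holder_card [([163.6, 242.3], 0.55), ([175.0, 219.3], 0.52), ([165.6, 270.2], 0.46)]
label [([289.8, 239.7], 0.48)]
cup [([406.8, 237.3], 0.91)]
soap [([412.4, 175.7], 0.88), ([403.5, 237.8], 0.69)]
caddy [([146.4, 174.9], 0.7)]
```

View pics/scene0.png

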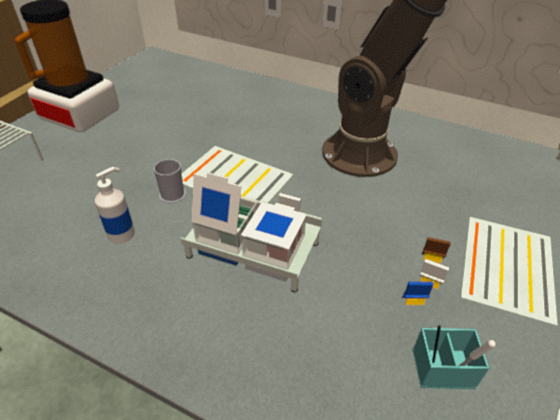

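View pics/top0.png

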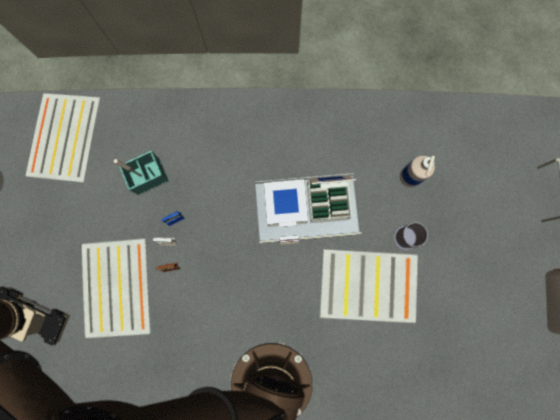

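The open box is the right-hand one (lid up at scene (215,200), top (333,178)). The closed box with label_b is at top (290,240). The white holder is at scene (434,271) and top (164,240), between a blue and a brown decoy. Zooming in for measurements.

```bash
python3 - <<'E'
from h import *
ps=arm.get_image("scene");pt=arm.get_image("top")
def crop(p,x,y,w,h,s): return cv2.resize(p["frame"][y:y+h,x:x+w,::-1],None,fx=s,fy=s,interpolation=cv2.INTER_CUBIC)
a=crop(ps,175,165,160,120,2.5);b=crop(pt,240,160,130,97.5.__int__(),400/130);b=cv2.resize(b,(400,300))
c=crop(ps,395,230,64,48*2//1,400/64)[:, :];c=cv2.resize(ps["frame"][232:280+0,400:464,::-1],(400,300),interpolation=cv2.INTER_CUBIC)
d=cv2.resize(pt["frame"][216:264,140:204,::-1],(400,300),interpolation=cv2.INTER_CUBIC)
cv2.imwrite("pics/z1.png",np.vstack([np.hstack([a,b]),np.hstack([c,d])]))
# measurements
print("holder seat",tri([(ps,(434.6,276.9)),(pt,(165.7,236.4))]), atz(ps,(434.6,276.9),.026),atz(pt,(165.7,236.4),.026))
print("card",tri([(ps,(436.2,268.7)),(pt,(163.6,242.3))]))
print("edge",tri([(ps,(214.1,179.8)),(pt,(333.8,178.4))]))
print("hinge@.125",atz(ps,(215.1,227.8),.125))
for l in("holder","rack"):
  for p in(ps,pt):
    for d in arm.trace(l,p):
        m=d["region"].astype(np.uint8); r=cv2.minAreaRect(cv2.findNonZero(m)); print(l,p["shot"],round(d["conf"],2),np.round(cv2.boxPoints(r),1).tolist(),m.sum())
E
```

```text
holder seat [0.44257416 0.3366073  0.03828882] [0.42963023 0.34040351 0.026     ] [0.44434501 0.33671229 0.026     ]
card [0.42408285 0.33656473 0.04843111]
edge [ 0.58329041 -0.15973109  0.24334322]
hinge@.125 [ 0.6122931  -0.15167969  0.125     ]
holder 4 0.9 [[421.0, 257.3999938964844], [427.1000061035156, 235.10000610351562], [450.5, 241.5], [444.3999938964844, 263.79998779296875]] 503
holder 4 0.81 [[415.6000061035156, 277.79998779296875], [426.20001220703125, 256.6000061035156], [449.3999938964844, 268.20001220703125], [438.79998779296875, 289.3999938964844]] 545
holder 4 0.73 [[403.0, 281.0], [432.0, 281.0], [432.0, 303.0], [403.0, 303.0]] 526
holder 5 0.68 [[156.60000610351562, 265.20001220703125], [178.3000030517578, 262.5], [179.1999969482422, 269.70001220703125], [157.60000610351562, 272.3999938964844]] 146
holder 5 0.58 [[161.60000610351562, 218.10000610351562], [180.1999969482422, 209.60000610351562], [184.60000610351562, 219.39999389648438], [166.0, 227.8000030517578]] 185
holder 5 0.44 [[154.0, 237.0], [175.0, 237.0], [175.0, 245.0], [154.0, 245.0]] 135
holder 5 0.41 [[307.0, 221.0], [307.0, 175.0], [353.0, 175.0], [353.0, 221.0]] 1905
rack 4 0.85 [[175.6999969482422, 254.39999389648438], [200.1999969482422, 178.1999969482422], [326.1000061035156, 218.60000610351562], [301.70001220703125, 294.79998779296875]] 2415
rack 5 0.9 [[253.5, 181.3000030517578], [353.79998779296875, 172.5], [359.20001220703125, 233.89999389648438], [258.8999938964844, 242.6999969482422]] 1985
rack 5 0.49 [[394.3999938964844, 171.10000610351562], [428.1000061035156, 148.60000610351562], [441.6000061035156, 168.89999389648438], [407.8999938964844, 191.39999389648438]] 770
```

View pics/z1.png

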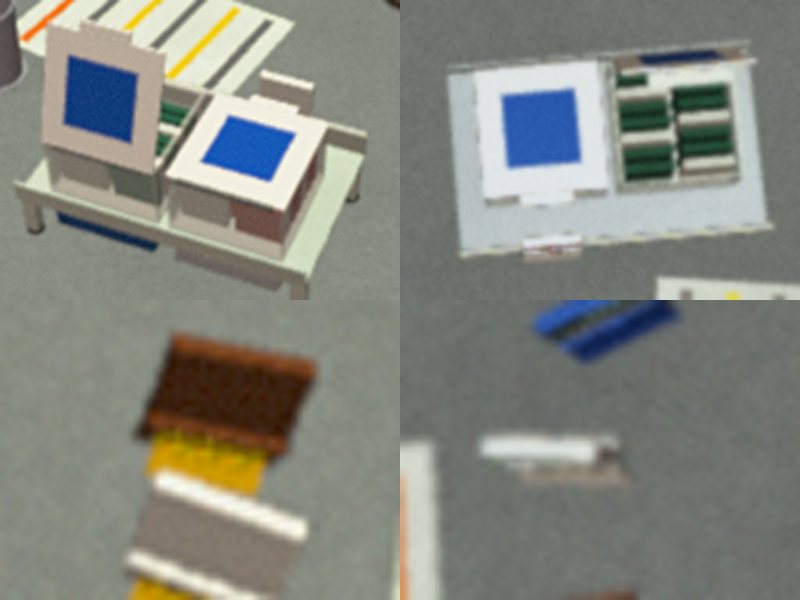

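```bash
python3 - <<'E'
from h import *
from scipy.optimize import least_squares
ps=arm.get_image("scene");pt=arm.get_image("top")
a=atz(pt,(259.5,242.2),.085);b=atz(pt,(360.2,233.8),.085)
print("lip L",a,"R",b,np.linalg.norm(a-b),"sceneL",atz(ps,(321,218.2),.085), "yaw",np.arctan2(-(a-b)[0],(a-b)[1]))
print("back",atz(pt,(255.3,181.8),.055),atz(pt,(352.1,174),.055),"scene",atz(ps,(298.2,275),.055),atz(ps,(182.2,237),.055))
# holder by brightness
for n,p,(x,y,w,h) in(("s",ps,(415,255,40,35)),("t",pt,(148,232,34,20))):
    g=p["frame"][y:y+h,x:x+w].astype(int).min(2); m=(g>175).astype(np.uint8)
    k,l,st,c=cv2.connectedComponentsWithStats(m)
    for i in range(1,k):
        if st[i,4]>12:
            r=cv2.minAreaRect(cv2.findNonZero((l==i).astype(np.uint8)));print(n,st[i,4],np.round(c[i]+[x,y],1),np.round(cv2.boxPoints(r)+[x,y],1).tolist())
f=lambda q,r:np.array(q)/6.25+r
obs=[(ps,f((160,170),[400,232]),(-4.5,-28,70)),(ps,f((308,222),[400,232]),(-4.5,28,70)),(ps,f((305,242),[400,232]),(4.5,28,70)),(ps,f((152,190),[400,232]),(4.5,-28,70))]
obs+=[(pt,f((80,137),[140,216]),(4.5,28,70)),(pt,f((197,143),[140,216]),(4.5,-28,70)),(pt,f((195,163),[140,216]),(-4.5,-28,70)),(pt,f((80,157),[140,216]),(-4.5,28,70))]
def res(v,o):
    M=R.from_euler("z",v[2]).as_matrix()
    return np.concatenate([proj(p,M@np.array(X)/1000+[v[0],v[1],0])[0]-px for p,px,X in o])
for o in(obs,obs[:4],obs[4:]):
    s=least_squares(res,[.43,.335,0],args=(o,));print(s.x,np.round(s.fun,1))
E
```

```text
lip L [0.4261581  0.04032737 0.085     ] R [ 0.45455178 -0.2557178   0.085     ] 0.2974036751191309 sceneL [0.42833169 0.03950527 0.085     ] yaw 0.09561748620995368
back [0.61386091 0.05870651 0.055     ] [ 0.64223104 -0.23895008  0.055     ] scene [0.59685739 0.05696324 0.055     ] [ 0.62110231 -0.24943287  0.055     ]
s 69 [437.1 264.4] [[424.5, 261.3], [425.5, 258.6], [448.7, 267.1], [447.7, 269.7]]
s 48 [432.  276.8] [[420.4, 273.5], [421.1, 271.8], [443.3, 280.1], [442.7, 281.9]]
t 51 [161.8 239.1] [[153.0, 238.0], [170.0, 238.0], [170.0, 241.0], [153.0, 241.0]]
[ 0.43075986  0.33503432 -0.01194361] [-0.1 -0.3  0.2  0.  -0.2 -0.5  0.2 -1.   0.1 -0.1 -0.4 -0.5 -0.2 -0.7
 -0.1 -0.3]
[0.43219041 0.33525039 0.01421965] [-0.3  0.3  0.2  0.3 -0.1 -0.2  0.1 -0.3]
[ 0.42952011  0.33454291 -0.03342851] [ 0.3  0.1 -0.2  0.1 -0.1 -0.1  0.  -0.1]
```

```bash
cat >> h.py <<'E'
YAW=0.0956
H=np.array([.612,-.1555,.125])       # lid hinge
SPOT=np.array([.4475,-.1714,.085])
bx=np.array([np.cos(YAW),np.sin(YAW),0]);by=np.array([-np.sin(YAW),np.cos(YAW),0])
def Rt(yaw):
    c,s=np.cos(yaw),np.sin(yaw); return np.array([[-c,-s,0],[-s,c,0],[0,0,-1.]])
def go(targets,yaw=YAW):
    "print tool-frame deltas (cm), first with rotation"
    s=arm.observe(); P=np.array(s["position"]);Q=R.from_rotvec(s["ee_rot"]).as_matrix()
    print("t",round(s["clock"],2),"pos",np.round(P,4),"F",np.round(s["force"],1),"w",round(s["width"],3),"gf",round(s["gripper_force"],1))
    print("rot needed (tool)",np.round(R.from_matrix(Q.T@Rt(yaw)).as_rotvec(),3))
    for t in targets:
        t=np.array(t); print("to",np.round(t,4),"now-frame",np.round(Q.T@(t-P)*100,2),"aligned-frame",np.round(Rt(yaw).T@(t-P)*100,2)); P=t
E
python3 - <<'E'
from h import *
ps=arm.get_image("scene");pt=arm.get_image("top")
for z in(.085,.10,.129): print("label_b",atz(pt,(289.1,238.3),z), SPOT+.13*by)
q=[H+by*s*.058-bx*.12*np.cos(1.33)+np.array([0,0,.12*np.sin(1.33)]) for s in(-1,1)]
print("lid corners proj",proj(ps,q),"tri'd edge vs",H-bx*.12*np.cos(1.33))
print(proj(ps,[H,SPOT,SPOT+.13*by]),proj(pt,[H,SPOT,SPOT+.13*by]))
go([[.222,.584,.40],H+bx*.035+[0,0,.275],H+bx*.035+[0,0,.105]])
for th in(1.35,1.2,1.0,.8,.6,.4,.2,.1,0):
    c=H+.108*(-np.cos(th)*bx+[0,0,np.sin(th)])+.002*(np.sin(th)*bx+[0,0,np.cos(th)])+.0095*bx; print(th,np.round(c,4), np.round([(c-H)@-bx*100,-(c-H)[2]*100],2))
E
```

```text
label_b [ 0.43876963 -0.04637319  0.085     ] [ 0.43509092 -0.04199361  0.085     ]
label_b [ 0.43747741 -0.04615152  0.1       ] [ 0.43509092 -0.04199361  0.085     ]
label_b [ 0.43497911 -0.04572296  0.129     ] [ 0.43509092 -0.04199361  0.085     ]
lid corners proj [[191.75576306 174.4554738 ]
 [239.33453965 187.32330923]] tri'd edge vs [ 0.58351355 -0.15823163  0.125     ]
[[213.77470894 227.17761808]
 [244.4667313  196.82167368]
 [290.69226792 209.55131391]] [[327.57934771 177.93615031]
 [331.66234385 235.85673037]
 [287.59398308 239.53098832]]
t 1.95 pos [0.2218 0.5843 0.2267] F [ 0.6 -0.5 -0.7] w 1.0 gf 0.0
rot needed (tool) [ 0.     0.    -0.458]
to [0.222 0.584 0.4  ] now-frame [ -0.03  -0.02 -17.33] aligned-frame [-1.000e-02 -3.000e-02 -1.733e+01]
to [ 0.6468 -0.1522  0.4   ] now-frame [-65.85 -53.74   0.  ] aligned-frame [-35.26 -77.34   0.  ]
to [ 0.6468 -0.1522  0.23  ] now-frame [ 0. -0. 17.] aligned-frame [ 0.  0. 17.]
1.35 [ 0.5999 -0.1567  0.2308] [  1.22 -10.58]
1.2 [ 0.5844 -0.1582  0.2264] [  2.78 -10.14]
1.0 [ 0.565 -0.16   0.217] [ 4.72 -9.2 ]
0.8 [ 0.548  -0.1616  0.2039] [ 6.43 -7.89]
0.6 [ 0.5339 -0.163   0.1876] [ 7.85 -6.26]
0.4 [ 0.5232 -0.164   0.1689] [ 8.92 -4.39]
0.2 [ 0.5165 -0.1647  0.1484] [ 9.59 -2.34]
0.1 [ 0.5147 -0.1648  0.1378] [ 9.78 -1.28]
0 [ 0.5139 -0.1649  0.127 ] [ 9.85 -0.2 ]
```

Emit:
carry_out:
  claw: [0,0,0,0,0,0]
  delta_pos:
    - [0,0,-3]
    - [0,0,-4]
    - [0,0,-4]
    - [0,0,-4]
    - [0,0,-2.3]
    - [0,0,0]
  angular:
    - [0,0,-0.1]
    - [0,0,-0.1]
    - [0,0,-0.1]
    - [0,0,-0.1]
    - [0,0,-0.058]
    - [0,0,0]
  force: 20

```text
clock: 2.55
position: [0.2223, 0.5855, 0.4039]
ee_rot: [-0.152, 3.136, 0.01]
force: [-0.1, 0.5, 0.5]
width: 0.532
gripper_force: 0.0
```

Emit:
carry_out:
  claw: [0,0,0,0,0,0,0,0,0,0,0,0,0,0,0,0,0,0,0,0]
  delta_pos:
    - [-1.9,-4.1,0]
    - [-1.9,-4.1,0]
    - [-1.9,-4.1,0]
    - [-1.9,-4.1,0]
    - [-1.9,-4.1,0]
    - [-1.9,-4.1,0]
    - [-1.9,-4.1,0]
    - [-1.9,-4.1,0]
    - [-1.9,-4.1,0]
    - [-1.9,-4.1,0]
    - [-1.9,-4.1,0]
    - [-1.9,-4.1,0]
    - [-1.9,-4.1,0]
    - [-1.9,-4.1,0]
    - [-1.9,-4.1,0]
    - [-1.9,-4.1,0]
    - [-1.9,-4.1,0]
    - [-1.9,-4.1,0]
    - [-1,-3.5,0]
    - [0,0,0]
  angular:
    - [0,0,0]
    - [0,0,0]
    - [0,0,0]
    - [0,0,0]
    - [0,0,0]
    - [0,0,0]
    - [0,0,0]
    - [0,0,0]
    - [0,0,0]
    - [0,0,0]
    - [0,0,0]
    - [0,0,0]
    - [0,0,0]
    - [0,0,0]
    - [0,0,0]
    - [0,0,0]
    - [0,0,0]
    - [0,0,0]
    - [0,0,0]
    - [0,0,0]

```text
clock: 4.55
position: [0.6453, -0.1581, 0.3973]
ee_rot: [0.136, -3.135, 0.005]
force: [-0.2, 0.2, -0.7]
width: 0.003
gripper_force: 0.0
```

```bash
python3 - <<'E'
from h import *
go([H+bx*.035+[0,0,.275],H+bx*.035+[0,0,.105]])
E
```

```text
t 4.55 pos [ 0.6453 -0.1581  0.3973] F [-0.2  0.2 -0.7] w 0.003 gf 0.0
rot needed (tool) [-0.003 -0.004 -0.009]
to [ 0.6468 -0.1522  0.4   ] now-frame [-0.2   0.58 -0.27] aligned-frame [-0.21  0.58 -0.27]
to [ 0.6468 -0.1522  0.23  ] now-frame [-0.06  0.05 17.  ] aligned-frame [ 0.  0. 17.]
```

Emit:
carry_out:
  claw: [0,0,0,0,0,0]
  delta_pos:
    - [-0.2,0.3,3]
    - [0,0.2,4]
    - [0,0,4]
    - [0,0,4]
    - [0,0,1.7]
    - [0,0,0]
  angular:
    - [0,0,-0.009]
    - [0,0,0]
    - [0,0,0]
    - [0,0,0]
    - [0,0,0]
    - [0,0,0]

```text
clock: 5.15
position: [0.6449, -0.1453, 0.2289]
ee_rot: [0.163, -3.131, -0.003]
force: [0.4, 1.1, 0.3]
width: 0.003
gripper_force: 0.0
```

Emit:
carry_out:
  claw: [0,0,0,0,0,0,0]
  delta_pos:
    - [1,0,0]
    - [1.5,0,0]
    - [1.5,0,0]
    - [0.7,0,0]
    - [0.8,0,0.2]
    - [0.8,0,0.3]
    - [0,0,0]
  angular:
    - [0,0,0]
    - [0,0,0]
    - [0,0,0]
    - [0,0,0]
    - [0,0,0]
    - [0,0,0]
    - [0,0,0]

```text
clock: 5.85
position: [0.5836, -0.1533, 0.2277]
ee_rot: [0.163, -3.137, -0.0]
force: [-0.7, -0.9, 1.1]
width: 0.005
gripper_force: 0.0
```

```bash
python3 - <<'E'
from h import *
go([H]); P=np.array(arm.observe()["position"]); print(np.round([(P-H)@-bx*100,(P-H)@by*100,-(P-H)[2]*100],2))
ps=arm.get_image("scene"); print(find("lid_edge",ps))
cv2.imwrite("pics/s2.png",cv2.resize(ps["frame"][110:310,140:340,::-1],(600,600)))
E
```

```text
t 5.85 pos [ 0.5836 -0.1533  0.2277] F [-0.7 -0.9  1.1] w 0.005 gf 0.0
rot needed (tool) [ 0.    -0.     0.008]
to [ 0.612  -0.1555  0.125 ] now-frame [-2.8  -0.51 10.27] aligned-frame [-2.8  -0.49 10.27]
[  2.8    0.49 -10.27]
[(array([219.912, 175.098]), 0.56)]
```

View pics/s2.png

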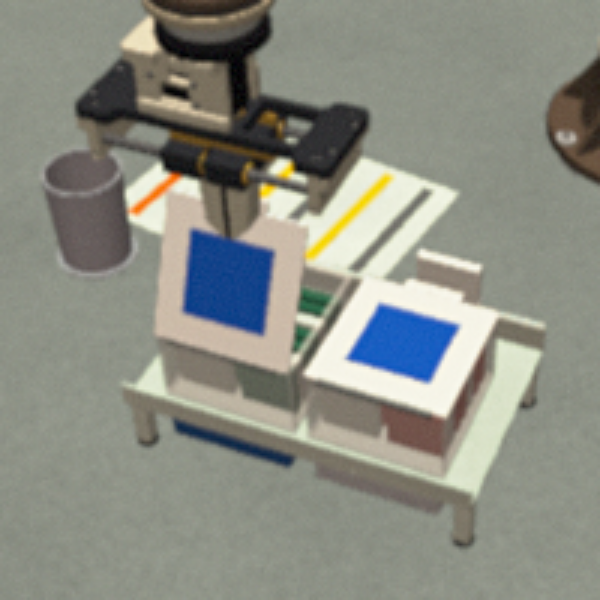

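The closed finger touches the lid's outer face near its edge (picture pixel (230,210)). The lid has already started to tip forward, so I'll continue along the arc.

Emit:
carry_out:
  claw: [0,0,0,0,0,0,0,0,0,0,0,0]
  delta_pos:
    - [0.95,-0.2,0.5]
    - [0.95,-0.2,0.5]
    - [0.85,0,0.65]
    - [0.85,0,0.65]
    - [0.7,0,0.8]
    - [0.7,0,0.8]
    - [0.55,0,0.95]
    - [0.5,0,0.95]
    - [0.4,0,1]
    - [0.3,0,1]
    - [0.2,0,1]
    - [0,0,0]
  angular:
    - [0,0,0]
    - [0,0,0]
    - [0,0,0]
    - [0,0,0]
    - [0,0,0]
    - [0,0,0]
    - [0,0,0]
    - [0,0,0]
    - [0,0,0]
    - [0,0,0]
    - [0,0,0]
    - [0,0,0]

```text
clock: 7.15
position: [0.5147, -0.1641, 0.1381]
ee_rot: [0.163, -3.135, -0.001]
force: [0.9, 0.7, 0.1]
width: 0.003
gripper_force: 0.0
```

Emit:
carry_out:
  claw: [0,0,0]
  delta_pos:
    - [0,0,0.6]
    - [0,0,0.4]
    - [0,0,0]
  angular:
    - [0,0,0]
    - [0,0,0]
    - [0,0,0]

```text
clock: 7.45
position: [0.516, -0.1644, 0.1295]
ee_rot: [-0.164, 3.137, -0.0]
force: [0.2, -0.5, 0.5]
width: 0.004
gripper_force: 0.0
```

```bash
python3 - <<'E'
from h import *
go([H]); P=np.array(arm.observe()["position"]); print(np.round([(P-H)@-bx*100,(P-H)@by*100,-(P-H)[2]*100],2))
E
```

```text
t 7.45 pos [ 0.516  -0.1644  0.1295] F [ 0.2 -0.5  0.5] w 0.004 gf 0.0
rot needed (tool) [-0.     0.     0.009]
to [ 0.612  -0.1555  0.125 ] now-frame [-9.64 -0.12  0.46] aligned-frame [-9.64 -0.03  0.45]
[ 9.64  0.03 -0.45]
```

Emit:
carry_out:
  claw: [0,0,0,0]
  delta_pos:
    - [0.4,0,0.2]
    - [0.4,0,0.2]
    - [0,0,0.2]
    - [0,0,0]
  angular:
    - [0,0,0]
    - [0,0,0]
    - [0,0,0]
    - [0,0,0]

```text
clock: 7.85
position: [0.5144, -0.1648, 0.1286]
ee_rot: [-0.165, 3.124, -0.001]
force: [4.3, 5.3, 33.4]
width: 0.01
gripper_force: 17.0
```

```bash
python3 - <<'E'
from h import *
go([H])
E
```

```text
t 7.85 pos [ 0.5144 -0.1648  0.1286] F [ 4.3  5.3 33.4] w 0.01 gf 17.0
rot needed (tool) [-0.002  0.014  0.01 ]
to [ 0.612  -0.1555  0.125 ] now-frame [-9.8  -0.1   0.49] aligned-frame [-9.8  -0.    0.36]
```

Emit:
carry_out:
  claw: [0,0,0,0,0,0,0,0,0,0,0,0,0,0]
  delta_pos:
    - [0,0,-1.5]
    - [0,0,-4]
    - [0,0,-4]
    - [0,0,-4]
    - [0,2,-3]
    - [0,4,0]
    - [0,4,0]
    - [0,4,0]
    - [0,4,0]
    - [0,4,0]
    - [0,4,0]
    - [0,4,0]
    - [0,3,0]
    - [0,0,0]
  angular:
    - [0,0,0]
    - [0,0,0]
    - [0,0,0]
    - [0,0,0]
    - [0,0,0]
    - [0,0,0]
    - [0,0,0]
    - [0,0,0]
    - [0,0,0]
    - [0,0,0]
    - [0,0,0]
    - [0,0,0]
    - [0,0,0]
    - [0,0,0]

```text
clock: 9.25
position: [0.4723, 0.168, 0.2885]
ee_rot: [0.174, -3.136, -0.003]
force: [-0.5, -0.1, -0.6]
width: 0.003
gripper_force: 0.0
```

```bash
python3 - <<'E'
from h import *
go([H])
ps=arm.get_image("scene");pt=arm.get_image("top")
for l in("lid_edge","lid_hinge","label_spot","label","holder_seat","holder"): print(l,[(np.round(c,1),round(k,2)) for c,k in find(l,ps)],[(np.round(c,1),round(k,2)) for c,k in find(l,pt)])
a=cv2.resize(ps["frame"][165:290,175:335,::-1],(800,600),interpolation=cv2.INTER_CUBIC)
b=cv2.resize(pt["frame"][160:258,240:371,::-1],(800,600),interpolation=cv2.INTER_CUBIC)
cv2.imwrite("pics/s3.png",a);cv2.imwrite("pics/t3.png",b)
E
```

```text
t 9.25 pos [0.4723 0.168  0.2885] F [-0.5 -0.1 -0.6] w 0.003 gf 0.0
rot needed (tool) [ 0.002 -0.     0.016]
to [ 0.612  -0.1555  0.125 ] now-frame [-10.3  -33.73  16.28] aligned-frame [-10.82 -33.53  16.35]
lid_edge [(array([234., 197.]), 0.96)] [(array([333.4, 217.6]), 0.69)]
lid_hinge [(array([212.2, 228.8]), 0.68)] [(array([326.1, 176.5]), 0.98)]
label_spot [] [(array([329.9, 237.2]), 0.85)]
label [(array([290.9, 214.2]), 0.79)] [(array([290.9, 242.3]), 0.71)]
holder_seat [(array([433.2, 272.4]), 0.82), (array([419.2, 293.6]), 0.72)] []
holder [(array([415.3, 300.4]), 0.91), (array([428.3, 282.9]), 0.84), (array([431.5, 256.9]), 0.67)] []
```

View pics/s3.png

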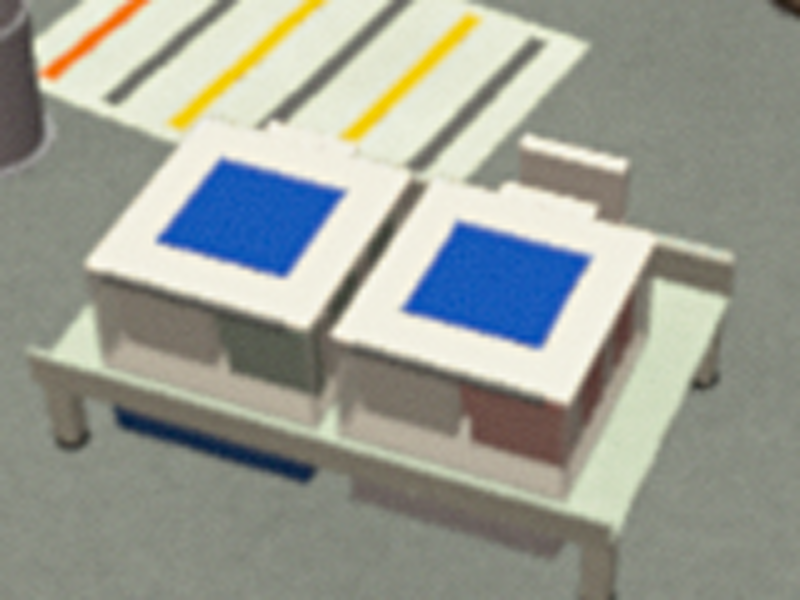

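View pics/t3.png

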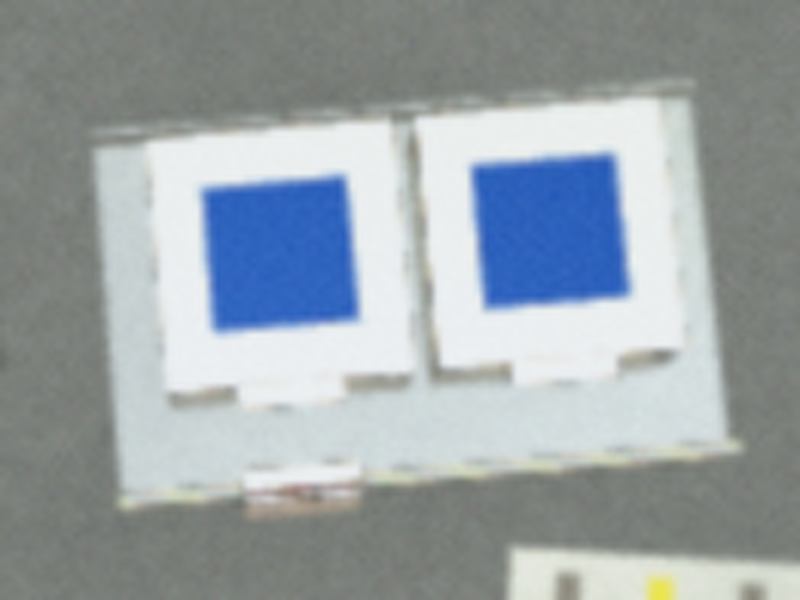

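Both pictures show box_a's lid flat, matching the closed box, with label_b untouched at (300,490). Next I'll refine the box middle from the blue panel centroids and refit the holder.

```bash
python3 - <<'E'
from h import *
from scipy.optimize import least_squares
ps=arm.get_image("scene");pt=arm.get_image("top")
C={}
for n,p,(x0,y0,x1,y1) in(("s",ps,(195,185,310,245)),("t",pt,(255,170,360,235))):
    f=p["frame"].astype(int);m=((f[...,2]-f[...,0])>60).astype(np.uint8);mm=m*0;mm[y0:y1,x0:x1]=m[y0:y1,x0:x1]
    k,l,st,c=cv2.connectedComponentsWithStats(mm)
    cc=sorted([c[i] for i in range(1,k) if st[i,4]>100],key=lambda v:v[0]); C[n]=cc
    print(n,np.round(cc,1).tolist(),[np.round(atz(p,q,.129),4).tolist() for q in cc])
A=tri([(ps,C["s"][0]),(pt,C["t"][1])]);B=tri([(ps,C["s"][1]),(pt,C["t"][0])]);d=B-A
print("A",A,"B",B,np.linalg.norm(d),"yaw",np.arctan2(-d[0],d[1]))
# lip line in top at z=.085: from crop
L=atz(pt,np.array([122+.5,501+.5])/6.107-.5+[240,160],.085);Rr=atz(pt,np.array([742.5,445.5])/6.107-.5+[240,160],.085)
print("lip",L,Rr,np.linalg.norm(L-Rr),np.arctan2(-(L-Rr)[0],(L-Rr)[1]))
# holder refit with pixel-centre correction
f=lambda q,r:(np.array(q)+.5)/6.25-.5+r
obs=[(ps,f((160,170),[400,232]),(-4.5,-28,70)),(ps,f((308,222),[400,232]),(-4.5,28,70)),(ps,f((305,242),[400,232]),(4.5,28,70)),(ps,f((152,190),[400,232]),(4.5,-28,70))]
obs+=[(pt,f((80,137),[140,216]),(4.5,28,70)),(pt,f((197,143),[140,216]),(4.5,-28,70)),(pt,f((195,163),[140,216]),(-4.5,-28,70)),(pt,f((80,157),[140,216]),(-4.5,28,70))]
def res(v,o):
    M=R.from_euler("z",v[2]).as_matrix()
    return np.concatenate([proj(p,M@np.array(X)/1000+[v[0],v[1],0])[0]-px for p,px,X in o])
for o in(obs,obs[:4],obs[4:]):
    s=least_squares(res,[.43,.335,0],args=(o,));print(s.x,np.round(s.fun,1))
E
```

```text
s [[224.9, 209.9], [274.1, 223.8]] [[0.5535, -0.1617, 0.129], [0.5408, -0.0352, 0.129]]
t [[285.5, 201.1], [329.6, 197.3]] [[0.5417, -0.0342, 0.129], [0.5541, -0.1607, 0.129]]
A [ 0.55412468 -0.16090057  0.12976098] B [ 0.54163079 -0.03444724  0.12997979] 0.12706923564568584 yaw 0.0984827527289255
lip [0.42786881 0.04018756 0.085     ] [ 0.45858034 -0.25837772  0.085     ] 0.3001406807910624 0.10250320078609121
[ 0.43100178  0.33469902 -0.01115829] [ 0.2  0.1  0.5  0.5  0.1 -0.1  0.5 -0.5  0.6  0.3  0.2 -0.2  0.3 -0.4
  0.4  0. ]
[0.43136301 0.33409258 0.0139547 ] [-0.3  0.3  0.2  0.2 -0.1 -0.2  0.2 -0.3]
[ 0.43076365  0.33589137 -0.03346511] [ 0.3  0.1 -0.2  0.1 -0.1 -0.1  0.  -0.1]
```

```bash
sed -i 's/^YAW=.*/YAW=0.10/; s/^SPOT=.*/SPOT=np.array([.4497,-.1722,.085])/' h.py; python3 - <<'E'
from h import *
go([[.431,.3347,.2],[.431,.3347,.038]],yaw=-.01)
E
```

```text
t 10.05 pos [0.4735 0.163  0.2887] F [-0.2  0.1 -0.8] w 0.003 gf 0.0
rot needed (tool) [0.    0.    0.114]
to [0.431  0.3347 0.2   ] now-frame [ 2.45 17.52  8.87] aligned-frame [ 4.43 17.13  8.87]
to [0.431  0.3347 0.038 ] now-frame [ 0.  -0.  16.2] aligned-frame [ 0.   0.  16.2]
```

Emit:
carry_out:
  claw: [9.1,9.1,9.1,9.1,9.1,9.1,9.1,9.1]
  delta_pos:
    - [0,0,0]
    - [0.9,3.4,1.8]
    - [0.9,3.4,1.8]
    - [0.9,3.4,1.8]
    - [0.9,3.4,1.8]
    - [0.8,3.5,1.6]
    - [0,0,0]
    - [0,0,0]
  angular:
    - [0,0,0.114]
    - [0,0,0]
    - [0,0,0]
    - [0,0,0]
    - [0,0,0]
    - [0,0,0]
    - [0,0,0]
    - [0,0,0]

```text
clock: 10.85
position: [0.4307, 0.3349, 0.2002]
ee_rot: [-0.012, -3.141, 0.002]
force: [0.4, -0.6, -0.6]
width: 0.651
gripper_force: 0.0
```

```bash
python3 - <<'E'
from h import *
go([[.431,.3347,.038]],yaw=-.01)
E
```

```text
t 10.85 pos [0.4307 0.3349 0.2002] F [ 0.4 -0.6 -0.6] w 0.651 gf 0.0
rot needed (tool) [-0.001 -0.001  0.002]
to [0.431  0.3347 0.038 ] now-frame [-0.04 -0.   16.22] aligned-frame [-0.03 -0.02 16.22]
```

Emit:
carry_out:
  claw: [9.1,9.1,9.1,9.1,9.1,9.1,9.1,9.1]
  delta_pos:
    - [0,0,2]
    - [0,0,2.5]
    - [0,0,2.5]
    - [0,0,2.5]
    - [0,0,2.5]
    - [0,0,2.5]
    - [0,0,1.7]
    - [0,0,0]
  angular:
    - [0,0,0]
    - [0,0,0]
    - [0,0,0]
    - [0,0,0]
    - [0,0,0]
    - [0,0,0]
    - [0,0,0]
    - [0,0,0]

```text
clock: 11.65
position: [0.4312, 0.3323, 0.0374]
ee_rot: [-0.018, -3.14, 0.004]
force: [-0.8, 0.2, -0.1]
width: 0.992
gripper_force: 0.0
```

```bash
python3 - <<'E'
from h import *
go([[.431,.3347,.038]],yaw=-.01)
ps=arm.get_image("scene");pt=arm.get_image("top")
a=cv2.resize(ps["frame"][200:290,380:480,::-1],(400,360),interpolation=cv2.INTER_CUBIC)
b=cv2.resize(pt["frame"][195:285,115:215,::-1],(400,360),interpolation=cv2.INTER_CUBIC)
cv2.imwrite("pics/g4.png",np.hstack([a,b]))
E
```

```text
t 11.65 pos [0.4312 0.3323 0.0374] F [-0.8  0.2 -0.1] w 0.992 gf 0.0
rot needed (tool) [-0.003 -0.002 -0.002]
to [0.431  0.3347 0.038 ] now-frame [ 0.02  0.24 -0.06] aligned-frame [ 0.02  0.24 -0.06]
```

View pics/g4.png

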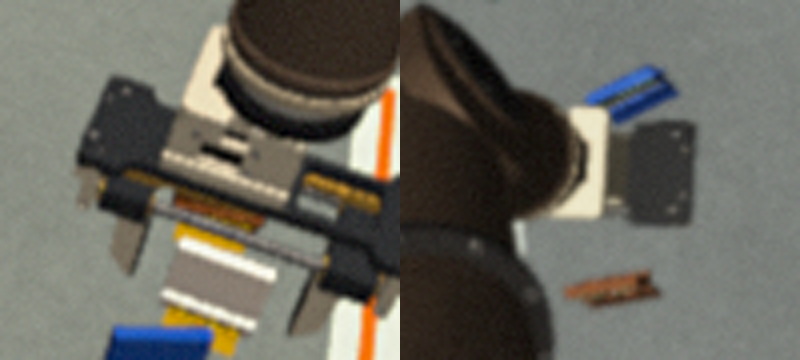

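The fingers straddle the holder's two ends: in the left crop the holder is at (218,285) between fingertips at (130,270) and (305,330). Closing now.

Emit:
carry_out:
  claw: [4.5,4.5,4.5,4.5,4.5,4.5,4.5,4.5]
  delta_pos:
    - [0,0.2,0]
    - [0,0,0]
    - [0,0,0]
    - [0,0,0]
    - [0,0,0]
    - [0,0,0]
    - [0,0,0]
    - [0,0,0]
  angular:
    - [0,0,0]
    - [0,0,0]
    - [0,0,0]
    - [0,0,0]
    - [0,0,0]
    - [0,0,0]
    - [0,0,0]
    - [0,0,0]
  force: 50

```text
clock: 12.55
position: [0.4313, 0.3365, 0.0389]
ee_rot: [0.015, 3.141, 0.0]
force: [-0.5, -0.2, 3.3]
width: 0.602
gripper_force: 50.0
```

```bash
python3 - <<'E'
from h import *
go([[.431,.3347,.25],SPOT+[0,0,.165], SPOT+[0,0,-.026+.038+.035]])
E
```

```text
t 12.55 pos [0.4313 0.3365 0.0389] F [-0.5 -0.2  3.3] w 0.602 gf 50.0
rot needed (tool) [ 0.    0.   -0.11]
to [0.431  0.3347 0.25  ] now-frame [  0.03  -0.18 -21.11] aligned-frame [  0.05  -0.18 -21.11]
to [ 0.4497 -0.1722  0.25  ] now-frame [-2.370e+00 -5.067e+01 -1.000e-02] aligned-frame [  3.2  -50.62   0.  ]
to [ 0.4497 -0.1722  0.132 ] now-frame [ 0.  -0.  11.8] aligned-frame [ 0.   0.  11.8]
```

Emit:
carry_out:
  claw: [4.5,4.5,4.5,4.5,4.5,4.5,4.5,4.5]
  delta_pos:
    - [0,0,-1.5]
    - [0,0,-3.5]
    - [0,0,-3.5]
    - [0,0,-3.5]
    - [0,0,-3.5]
    - [0,0,-3.5]
    - [0,0,-2.1]
    - [0,0,0]
  angular:
    - [0,0,0]
    - [0,0,0]
    - [0,0,0]
    - [0,0,-0.055]
    - [0,0,-0.055]
    - [0,0,0]
    - [0,0,0]
    - [0,0,0]

```text
clock: 13.35
position: [0.4325, 0.3375, 0.2528]
ee_rot: [-0.157, 3.134, 0.006]
force: [0.8, 0.6, -0.4]
width: 0.609
gripper_force: 50.0
```

Emit:
carry_out:
  claw: [4.5,4.5,4.5,4.5,4.5,4.5,4.5,4.5,4.5,4.5,4.5,4.5,4.5,4.5,4.5,4.5,4.5]
  delta_pos:
    - [0.2,-2,0]
    - [0.2,-3.5,0]
    - [0.2,-3.5,0]
    - [0.2,-3.5,0]
    - [0.2,-3.5,0]
    - [0.2,-3.5,0]
    - [0.2,-3.5,0]
    - [0.2,-3.5,0]
    - [0.2,-3.5,0]
    - [0.2,-3.5,0]
    - [0.2,-3.5,0]
    - [0.2,-3.5,0]
    - [0.2,-3.5,0]
    - [0.2,-3.5,0]
    - [0.2,-3,0]
    - [0.2,-0.2,0]
    - [0,0,0]
  angular:
    - [0,0,0]
    - [0,0,0]
    - [0,0,0]
    - [0,0,0]
    - [0,0,0]
    - [0,0,0]
    - [0,0,0]
    - [0,0,0]
    - [0,0,0]
    - [0,0,0]
    - [0,0,0]
    - [0,0,0]
    - [0,0,0]
    - [0,0,0]
    - [0,0,0]
    - [0,0,0]
    - [0,0,0]

```text
clock: 15.05
position: [0.4485, -0.1719, 0.2485]
ee_rot: [0.153, -3.135, -0.001]
force: [-0.7, 0.3, -0.7]
width: 0.604
gripper_force: 50.0
```

```bash
python3 - <<'E'
from h import *
go([SPOT+[0,0,.165], SPOT+[0,0,-.026+.0389+.035]])
E
```

```text
t 15.05 pos [ 0.4485 -0.1719  0.2485] F [-0.7  0.3 -0.7] w 0.604 gf 50.0
rot needed (tool) [ 0.001 -0.002 -0.003]
to [ 0.4497 -0.1722  0.25  ] now-frame [-0.11 -0.05 -0.15] aligned-frame [-0.11 -0.05 -0.15]
to [ 0.4497 -0.1722  0.1329] now-frame [-3.000e-02 -1.000e-02  1.171e+01] aligned-frame [ 0.    0.   11.71]
```

Emit:
carry_out:
  claw: [4.5,4.5,4.5,4.5,4.5,4.5]
  delta_pos:
    - [-0.1,0,2]
    - [0,0,3]
    - [0,0,3]
    - [0,0,2.5]
    - [0,0,1.1]
    - [0,0,0]
  angular:
    - [0,0,0]
    - [0,0,0]
    - [0,0,0]
    - [0,0,0]
    - [0,0,0]
    - [0,0,0]

```text
clock: 15.65
position: [0.45, -0.1698, 0.1324]
ee_rot: [0.159, -3.134, -0.002]
force: [0.6, -0.1, -0.1]
width: 0.605
gripper_force: 50.0
```

```bash
python3 - <<'E'
from h import *
go([SPOT+[0,0,-.026+.0389]])
ps=arm.get_image("scene");pt=arm.get_image("top")
for l in("holder_seat","holder","label_spot","holder_card","label"):print(l,[(np.round(c,1),round(k,2)) for c,k in find(l,ps)],[(np.round(c,1),round(k,2)) for c,k in find(l,pt)])
S=SPOT; hs=SPOT+[0,0,.035]
print("expected spot",proj(ps,[S]),proj(pt,[S]),"seat",proj(ps,[hs]),proj(pt,[hs]))
a=cv2.resize(ps["frame"][130:255,190:325,::-1],(648,600),interpolation=cv2.INTER_CUBIC)
cv2.imwrite("pics/s5.png",a)
E
```

```text
t 15.65 pos [ 0.45   -0.1698  0.1324] F [ 0.6 -0.1 -0.1] w 0.605 gf 50.0
rot needed (tool) [ 0.001 -0.003  0.001]
to [ 0.4497 -0.1722  0.0979] now-frame [ 0.04 -0.24  3.45] aligned-frame [ 0.05 -0.24  3.45]
holder_seat [(array([242.8, 186.8]), 0.75), (array([432.8, 249.7]), 0.7), (array([419.3, 294.3]), 0.63)] [(array([173., 266.]), 0.61)]
holder [(array([410.6, 301.1]), 0.85), (array([245.2, 192.8]), 0.66), (array([431.7, 256.5]), 0.65), (array([214.7, 228.7]), 0.36)] [(array([172.3, 264.8]), 0.66), (array([173.1, 221.3]), 0.64)]
label_spot [] []
holder_card [(array([437. , 242.7]), 0.95), (array([415.2, 287.3]), 0.68), (array([244.2, 179.2]), 0.65), (array([123.6, 236.2]), 0.15)] [(array([174.9, 219.1]), 0.62), (array([164.6, 270.4]), 0.52), (array([290.2, 241.9]), 0.2)]
label [(array([289.7, 215.9]), 0.68), (array([232.2, 192.8]), 0.31)] [(array([290.5, 241.1]), 0.63), (array([410.2, 179. ]), 0.27)]
expected spot [[243.78008096 197.21415794]] [[331.93210055 235.11434029]] seat [[243.20691969 186.9776723 ]] [[333.3939224  233.96835176]]
```

View pics/s5.png

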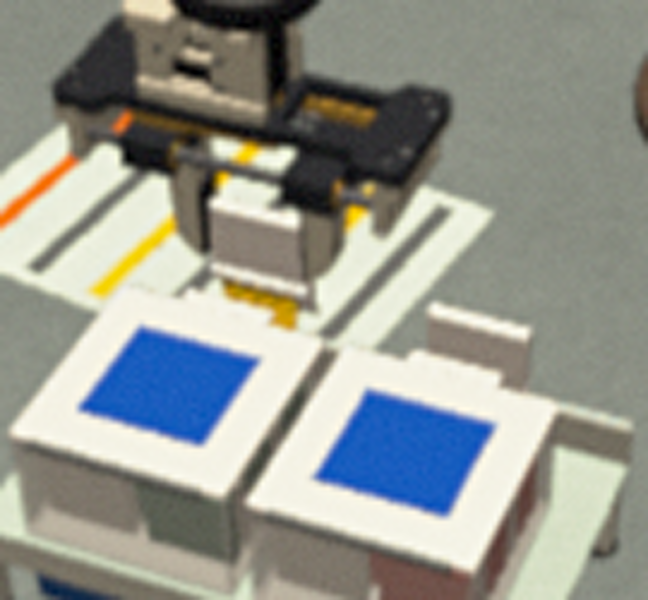

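The holder is held upright and hangs over the spot in front of the shut box, tongue towards the box. I'll cross-check its offset against label_b, which is already clipped on the lip.

```bash
python3 - <<'E'
from h import *
ps=arm.get_image("scene");pt=arm.get_image("top")
f=lambda q:(np.array(q)+.5)/4.8-.5+[190,130]
for n,q,z in(("b",(480,322),.129),("held",(255,203),.1635)):
    X=atz(ps,f(q),z)-SPOT; print(n,"along bx",X@bx*1000,"by",X@by*1000)
X=atz(pt,(np.array([302,476.])+.5)/6.107-.5+[240,160],.129)-SPOT;print("b top",X@bx*1000,X@by*1000)
def comps(p,x,y,w,h,t):
    g=p["frame"][y:y+h,x:x+w].astype(int).min(2); m=(g>t).astype(np.uint8);k,l,st,c=cv2.connectedComponentsWithStats(m)
    return [(st[i,4],np.round(c[i]+[x,y],1)) for i in range(1,k) if st[i,4]>8]
for c in comps(ps,276,190,30,14,185): print("b",c,((atz(ps,c[1],.129)-SPOT)@np.c_[bx,by])*1000)
for c in comps(ps,228,165,28,12,185): print("held",c,((atz(ps,c[1],.1635)-SPOT)@np.c_[bx,by])*1000)
for c in comps(pt,275,230,30,12,215): print("btop",c,((atz(pt,c[1],.129)-SPOT)@np.c_[bx,by])*1000)
go([SPOT])
E
```

```text
b along bx 0.34013605796940555 by 127.4035815163099
held along bx -6.71533961723674 by -2.350684368966006
b top 0.18460277159000213 127.3064604328108
b (np.int32(51), array([289.3, 196.4])) [ -0.39673292 126.32113033]
held (np.int32(89), array([241.7, 171.3])) [-7.94769744 -5.76863685]
btop (np.int32(59), array([288.8, 236.9])) [  2.00919905 127.80551448]
t 16.35 pos [ 0.4511 -0.1711  0.1338] F [ 0.  -0.4  0. ] w 0.606 gf 50.0
rot needed (tool) [-0.  0.  0.]
to [ 0.4497 -0.1722  0.085 ] now-frame [ 0.15 -0.09  4.88] aligned-frame [ 0.15 -0.09  4.88]
```

```bash
python3 - <<'E'
from h import *
ps=arm.get_image("scene");pt=arm.get_image("top");go([SPOT])
f=ps["frame"][:,:,::-1]
a=cv2.resize(f[163:203,222:262],(400,400),interpolation=cv2.INTER_CUBIC)
b=cv2.resize(f[188:228,270:310],(400,400),interpolation=cv2.INTER_CUBIC)
cv2.imwrite("pics/s6.png",np.hstack([a,b]))
E
```

```text
t 16.45 pos [ 0.4511 -0.1711  0.1337] F [-0.6  0.4 -0.2] w 0.604 gf 50.0
rot needed (tool) [ 0. -0.  0.]
to [ 0.4497 -0.1722  0.085 ] now-frame [ 0.15 -0.1   4.87] aligned-frame [ 0.15 -0.1   4.87]
```

View pics/s6.png

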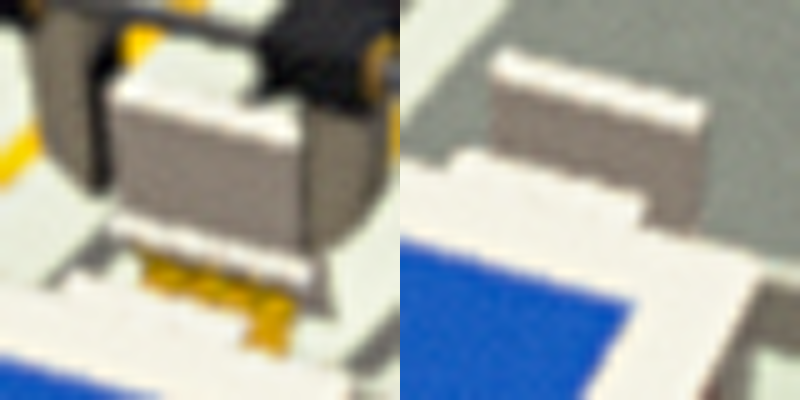

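```bash
python3 - <<'E'
from h import *
ps=arm.get_image("scene")
g=lambda q,o:(np.array(q)+.5)/10-.5+o
A=np.c_[bx,by]
zt=.1337-.0389
for n,q,o,z in(("held TL",(115,107),[222,163],zt+.07),("held TR",(300,145),[222,163],zt+.07),("held BL",(112,213),[222,163],zt+.03),("held BR",(305,258),[222,163],zt+.03),("b TL",(92,74),[270,188],.129),("b TR",(303,130),[270,188],.129)):
    print(n,np.round(((atz(ps,g(q,o),z)-SPOT)@A)*1000,1))
E
```

```text
held TL [  9.  -21.7]
held TR [ 5.3 27.3]
held BL [  3.9 -27.5]
held BR [ 1.6 25.7]
b TL [ 4.4 99.9]
b TR [  4.4 155.9]
```

Emit:
carry_out:
  claw: [4.5,4.5,4.5,4.5,4.5,4.5]
  delta_pos:
    - [0.2,-0.12,0.3]
    - [0,0,0.5]
    - [0,0,0.5]
    - [0,0,0.5]
    - [0,0,0.1]
    - [0,0,0]
  angular:
    - [0,0,0]
    - [0,0,0]
    - [0,0,0]
    - [0,0,0]
    - [0,0,0]
    - [0,0,0]
  force: 60

```text
clock: 17.1
position: [0.449, -0.1725, 0.1144]
ee_rot: [0.157, -3.137, -0.0]
force: [0.7, 0.2, -0.2]
width: 0.602
gripper_force: 60.0
```

```bash
python3 - <<'E'
from h import *
go([SPOT+[0,0,.0129]])
E
```

```text
t 17.1 pos [ 0.449  -0.1725  0.1144] F [ 0.7  0.2 -0.2] w 0.602 gf 60.0
rot needed (tool) [ 0.    -0.001  0.   ]
to [ 0.4497 -0.1722  0.0979] now-frame [-0.07  0.02  1.65] aligned-frame [-0.07  0.02  1.65]
```

No side force, so the mouth is over the lip. Pushing on in small steps.

Emit:
carry_out:
  claw: [4.5,4.5,4.5,4.5]
  delta_pos:
    - [0,0,0.3]
    - [0,0,0.3]
    - [0,0,0.2]
    - [0,0,0]
  angular:
    - [0,0,0]
    - [0,0,0]
    - [0,0,0]
    - [0,0,0]

```text
clock: 17.5
position: [0.4496, -0.1727, 0.1067]
ee_rot: [-0.157, 3.137, -0.001]
force: [1.6, -0.9, -0.7]
width: 0.6
gripper_force: 60.0
```

Emit:
carry_out:
  claw: [4.5,4.5,4.5]
  delta_pos:
    - [0,0,0.2]
    - [0,0,0.2]
    - [0,0,0]
  angular:
    - [0,0,0]
    - [0,0,0]
    - [0,0,0]

```text
clock: 17.8
position: [0.4493, -0.1724, 0.1024]
ee_rot: [0.158, -3.138, -0.0]
force: [1.4, 0.1, -2.7]
width: 0.602
gripper_force: 60.0
```

Emit:
carry_out:
  claw: [4.5,4.5,4.5]
  delta_pos:
    - [0,0,0.2]
    - [0,0,0.2]
    - [0,0,0]
  angular:
    - [0,0,0]
    - [0,0,0]
    - [0,0,0]

```text
clock: 18.1
position: [0.4491, -0.1724, 0.0985]
ee_rot: [0.157, -3.137, -0.0]
force: [1.9, -0.1, -0.9]
width: 0.607
gripper_force: 60.0
```

Emit:
carry_out:
  claw: [4.5,4.5,4.5]
  delta_pos:
    - [0,0,0.15]
    - [0,0,0]
    - [0,0,0]
  angular:
    - [0,0,0]
    - [0,0,0]
    - [0,0,0]

```text
clock: 18.4
position: [0.4492, -0.1724, 0.0978]
ee_rot: [-0.157, 3.137, 0.001]
force: [-1.8, 1.2, 11.1]
width: 0.605
gripper_force: 60.0
```

Emit:
carry_out:
  claw: [4.5,4.5,4.5,4.5]
  delta_pos:
    - [0,0,0.1]
    - [0,0,0]
    - [0,0,0]
    - [0,0,0]
  angular:
    - [0,0,0]
    - [0,0,0]
    - [0,0,0]
    - [0,0,0]

```text
clock: 18.8
position: [0.4494, -0.1725, 0.0977]
ee_rot: [-0.157, 3.137, 0.001]
force: [-5.6, 3.8, 25.7]
width: 0.605
gripper_force: 60.0
```

```bash
python3 - <<'E'
from h import *
go([SPOT+[0,0,.0129]])
ps=arm.get_image("scene");pt=arm.get_image("top")
a=cv2.resize(ps["frame"][165:245,185:315,::-1],(800,492),interpolation=cv2.INTER_CUBIC)
cv2.imwrite("pics/s7.png",a)
for l in("holder_seat","holder_card","lid_edge"):print(l,[(np.round(c,1),round(k,2)) for c,k in find(l,ps)])
print(proj(ps,[SPOT,SPOT+[0,0,.024]-bx*.0045]), proj(ps,[SPOT+[0,0,.044]+bx*.0045+by*s for s in(-.028,.028)]))
go([SPOT])
E
```

```text
t 18.8 pos [ 0.4494 -0.1725  0.0977] F [-5.6  3.8 25.7] w 0.605 gf 60.0
rot needed (tool) [ 0.001  0.001 -0.   ]
to [ 0.4497 -0.1722  0.0979] now-frame [-0.03  0.02 -0.02] aligned-frame [-0.03  0.02 -0.02]
holder_seat [(array([418.9, 296.6]), 0.91), (array([241.6, 196.5]), 0.8), (array([434.7, 252.5]), 0.79), (array([236.5, 194.4]), 0.31)]
holder_card [(array([436.5, 241.1]), 0.86), (array([244.6, 187.3]), 0.7), (array([417.1, 286.5]), 0.69)]
lid_edge [(array([231.7, 194.4]), 0.9)]
[[243.78008096 197.21415794]
 [244.11403046 189.20449082]] [[232.39257917 182.6804885 ]
 [252.36241537 187.97914078]]
t 19.05 pos [ 0.4493 -0.1725  0.0977] F [-6.5  3.7 23.9] w 0.603 gf 60.0
rot needed (tool) [ 0.001  0.001 -0.   ]
to [ 0.4497 -0.1722  0.085 ] now-frame [-0.04  0.02  1.27] aligned-frame [-0.04  0.02  1.27]
```

View pics/s7.png

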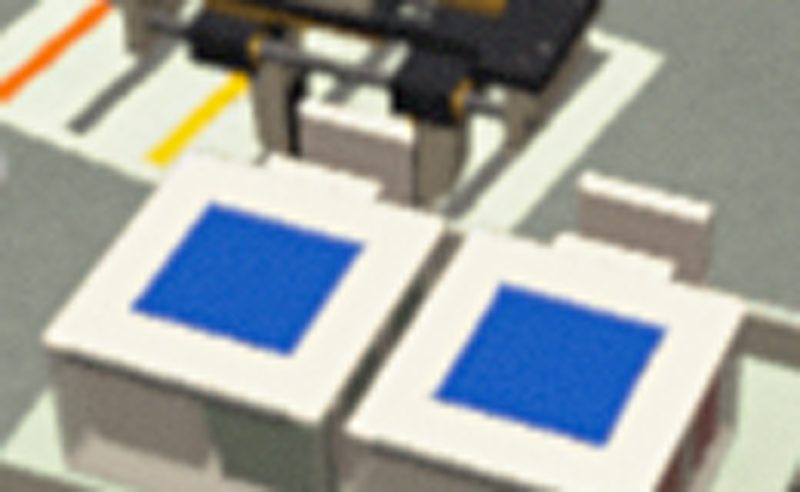

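The holder sits on the lip in front of box_a at (357,150), at the same height and offset to the thumb edge as label_b at (645,225). The lid is flat, and the downward push is steady at about 24 N.

```bash
python3 -c "
from cell import arm
print(arm.sign_off())"
```

```text
the job is handed in; nothing more can be done
None
```

The job is handed in, with no verdict reported: box_a's lid is shut, and the label holder is fully down on the lip in front of it, still gripped and pressed at about 24 N (I did not see the tongue snap itself, but the height matches fully home).

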